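Lock the tomato-mill drive and press the mill screw home in its splined socket

TASK

Get the tomato mill ready: take the yellow-headed lock pin from its rack and push it down through the slot in the red ear into the hole in the mill base, all the way, so that the drive cannot turn. Then take the mill screw from its wooden stand by its orange grip, turn it until its cross-shaped stem meshes with the drive socket, and slide it fully home against the spring until its steel collar sits on the hub. Finish while still gripping the screw and keeping it pressed down home; leave the jars and the bowl alone.

Things in the scene. Friction and masses are not known exactly. Their poses are not given: they have to be found in the camera images.
- mill_base: fixed white motor base, a block 170 (x) by 260 (y) by 65 mm high standing on the table; origin at the centre of its underside. On its top: the steel drive hub, axis at (0, +55 mm), and the lock hole at (0, -20 mm) in its own axes
- lock_hole (a point): centre of the mouth of the lock hole, in the top face of the mill base, 65 mm above the table; round, 11 mm wide, 32 mm deep, vertical. The red ear of the drive lies 4 to 10 mm above it, with its slot over the hole
- ear (a point): centre of the slot in the red ear of the drive, on the ear's upper face (10 mm above the base's top, 75 mm from the hub's axis); square opening 16 by 16 mm, ear 6 mm thick and 30 mm wide. It is parked over the lock hole to within about 2 mm; the drive turns easily until the pin is in, and then still has about 0.07 rad of play either way
- socket (a point): centre of the top rim of the steel drive hub (52 mm wide, 40 mm high), 105 mm above the table; z up, x and y along the slots of its cross bore; turns with the drive. From the rim down: round recess 29 mm wide, 8 mm deep; then, between four brass blocks, the cross bore, slots 10 mm wide, 29 mm long. A black spring seat stands in its middle, top 24 mm below the rim
- drive (a joint): turn of the drive hub about its vertical axis (rad), 0 with the ear exactly over the lock hole, positive anticlockwise from above
- seat (a joint): how far the spring seat in the bore is pressed down (m), 0 to 0.010; the spring pushes back with about 4 N at the start of its travel and 11 N at the end; the screw's collar meets the hub's rim just as the seat reaches 0.010
- mill_screw: loose mill screw, 105 mm high, about 0.24 kg, upright in its stand; origin at the lower end of its stem, z up. Steel stem 34 mm long, two crossed ribs 24 mm long, 7 mm thick along its x and y, lower edges rounded; steel collar 48 mm wide (34 to 40 mm up); white body (40 to 75 mm up, top 34 mm wide); orange grip 24 by 24 by 30 mm (75 to 105 mm up), flats square to x and y
- screw_tip (a point): lower end of the screw's stem, on its axis (same point as the origin of mill_screw)
- screw_stand: fixed wooden block 80 by 80 by 45 mm, origin at the centre of its underside; the screw hangs by its collar in its round through hole 29 mm wide
- lock_pin: loose lock pin, 90 mm long, about 50 g, upright in its rack. Origin at its lower end on the axis, z up. Steel shaft 8 mm thick and 62 mm long with a 4 mm tapered foot, 5 mm wide at its end, then a square yellow head 18 by 18 by 28 mm (62 to 90 mm up), flats square to its x and y
- pin_tip (a point): lower end of the lock pin (same point as the origin of lock_pin)
- pin_rack: fixed dark wooden block 60 by 60 by 40 mm, origin at the centre of its underside; the pin stands 30 mm deep in its round hole, 9.5 mm wide
- jar_a: bystander: jar of tomatoes with a white lid, 72 mm wide, 114 mm high, origin at the centre of its underside
- jar_b: bystander: a second jar like jar_a
- bowl: bystander: white bowl 100 mm wide, 45 mm high, origin at the centre of its underside
Mind the look-alikes: they are no part of the job. Leave any green look-alike of the lock_pin alone.

How it is judged:
On the way, in this order (a step that is already met when the one before it is completed fails the run):
1. the lock pin is in the lock hole, through the ear (z of pin_tip in the frame of lock_hole below -0.022 m and horizontal distance between pin_tip and lock_hole below 0.005 m and value of joint drive between -0.12 and 0.12 rad), for 0.2 s.
2. the screw's stem has meshed: it is well down in the cross bore (all of step 1 and z of screw_tip in the frame of socket below -0.018 m and horizontal distance between screw_tip and socket below 0.004 m), for 0.1 s.
At the end, for the whole second after the job is handed in: Pin 22 mm or more deep in the lock hole, within 5 mm, drive turned under 0.12 rad. Screw upright within 0.1 rad, stem 31.5 mm or more down the socket, within 4 mm of its axis, seat pressed 7.5 mm or more, fingers on the screw with over 2 N; jars and bowl upright (all of step 1 and z of screw_tip in the frame of socket below -0.0315 m and horizontal distance between screw_tip and socket below 0.004 m and angle between mill_screw's own z axis and vertical below 0.1 rad and value of joint seat above 0.0075 m and contact force between the fingers and mill_screw above 2 N and angle between each of jar_a, jar_b, bowl's own z axis and vertical below 0.15 rad); the arm keeps its last pose, push and grip.
It fails at once if the jar_a is pushed more than 30 mm from its place (distance of jar_a from where it was at the start of the episode above 0.03 m).
It fails at once if the jar_b is pushed more than 30 mm from its place (distance of jar_b from where it was at the start of the episode above 0.03 m).
It fails at once if the bowl is pushed more than 30 mm from its place (distance of bowl from where it was at the start of the episode above 0.03 m).
It also fails if it takes over 58 s, if anything falls off the work surface, if the arm or the gripper's body presses on something with over 40 N, if the wrist force passes 120 N, or if a joint passes its speed limit or range.

ROBOT

A 6-joint arm with a two-finger parallel gripper is mounted at the origin on the work surface. World frame = base frame: x ahead of the robot, y to its left, z up, the work surface at z = 0. Lengths are in m, angles in rad, forces in N, time in s.
With the tool pointing down it reaches from about 0.35 to 0.775 m from the base axis. Payload 5.5 kg.
Tool frame: the origin (TCP) lies at the very end of the fingers, on their centre line; the grasp point (between the pads) lies 19 mm behind it; z points along the fingers, y is the direction in which the jaws open and shut (so a half turn about z gives the same grasp; the last joint's range is limited). The gripper opens to 85 mm and grips with 20 to 120 N. Pads are 22 mm wide; open, the fingers measure 114 mm over their backs; the gripper's body (76 mm by 85 mm) begins 54 mm behind the grasp point. The pads swing forward as they close: fully open they stand 13 mm farther back than shut.
Start: joints at [1.125, 0.313, 0.046, 1.304, 0, 1.431], TCP at [0.173, 0.548, 0.231] pointing down, gripper open.
Joint ranges: [-2.76, 2.76], [-0.86, 1.69], [-1.03, 1.26], [-2.2, 2.34], [-1.47, 1.5], [-3.14, 3.14]. Speed limits (rad/s): [2.57, 2.57, 3.14, 3.14, 3.14, 3.14].

INTERFACE

Orientations are given as a unit quaternion [w, x, y, z].
In Python, from workcell import env gives the robot as it stands. The module is installed in compiled form; this text tells all that it offers.
- The arm moves only by the shell command python3 -m pendant 'ROWS' [FORCE]. ROWS is JSON, a list of rows, each an object with "fingers": the finger opening in mm, from 0 to 85.4; "delta_pos": the shift along the tool's x, y, z in mm, a list of three; "angular": the turn, a rotation vector about the tool's x, y, z in rad, a list of three. In form: [{"fingers": fingers, "delta_pos": [x, y, z], "angular": [ax, ay, az]}, ...]. A call has 1 to 12 rows; each row shifts and turns the commanded pose from where the row before left it, along the tool's axes as they then stand; what a row does not reach is not made up. A row lasts 1/10 s, in which the tool goes at most 50 mm and 8.59 degrees, less where a joint would pass 70% of its speed; a pose out of reach is approached as far as the arm can. A call is refused whole if a number of a shift passes 50 or a number of a turn 0.15, either way. A call with a gripper value outside its range is refused whole. The fingers move at their own pace and stop on an object; FORCE is the grip in N (left out, the last holds). Time passes only in rows, so rows that do not move let the fingers close. It gives the time, the measured TCP pose, the force and the opening at its end, in the units of the state.
- env.get_state(): the state, without advancing time (a new reading comes with each control period).
- env.read_camera(name): name is "scene" or "top"; returns the picture (480x640x3 uint8, blue, green, red); there is no depth.
- env.camera_params(name): a dict with "fx", "fy", "cx", "cy" (pixels), "k1" (the pictures are not rectified: a ray, as slopes to the right and down, at radius r is drawn at 1 + k1 r^2 times it, then the intrinsics apply), "view" (4x4, takes a point from world to camera coordinates). Camera axes: x right, y up, looking along -z (the intrinsics and any distortion apply to the point x, -y, -z); pixel columns grow to the right and rows downward; lengths in m; the calibration is good to about 2 mm. A picture is of the moment at which its call begins. camera_params takes no time and is no camera call.
- env.hand_in(): hands the job in, once; it reports no verdict.
The state is a dict: "clock": time; "joint_pos": joint angles; "qvel": joint speeds; "tau": joint torques, N m; "tcp_pos": TCP position; "orientation": TCP orientation; "wrist_force": force on the tool from outside, world axes, zero at the start; "ft_torque": the same for the moment, N m; "finger_gap": finger opening in m.
Only numpy, scipy, OpenCV 4.12 (cv2) and the standard library are available. Lean on these libraries where they do the work, as an engineer would, in place of code of your own. Each camera call takes 0.05 s, during which the arm holds its last target. There are 200 camera calls.

## Working session

There is one attempt and no reset: what is moved stays moved. The work goes in short steps, Python scripts to look and compute and a shell command to move; the robot and the scene stay as the last step left them, time stands still between calls to the robot, and variables do not carry over. Pictures are saved under pics/ and viewed, about 8 in all and at most 12, crops included, and the job is handed in when it is done.

```bash
mkdir -p pics; cat > h.py <<'E'
import numpy as np, cv2
from workcell import env
def P(n):
    c=env.camera_params(n); K=np.array([[c['fx'],0,c['cx']],[0,c['fy'],c['cy']],[0,0,1]]); return c,K,np.array(c['view'])
def ray(n,u,v):
    c,K,V=P(n)
    p=cv2.undistortPoints(np.array([[[u,v]]],float),K,np.array([c['k1'],0,0,0.]))[0,0]
    R=V[:3,:3]; return -R.T@V[:3,3], R.T@np.array([p[0],-p[1],-1])
def at(n,u,v,z):
    o,d=ray(n,u,v); return o+d*(z-o[2])/d[2]
def proj(n,X):
    c,K,V=P(n); q=V[:3,:3]@np.array(X,float)+V[:3,3]; q=np.array([q[0],-q[1],-q[2]])
    return cv2.projectPoints(q[None,None],np.zeros(3),np.zeros(3),K,np.array([c['k1'],0,0,0.]))[0][0,0]
def crop(src,out,x,y,w,h,s):
    cv2.imwrite(out,cv2.resize(cv2.imread(src)[y:y+h,x:x+w],None,fx=s,fy=s,interpolation=cv2.INTER_CUBIC))
E
python3 - <<'E'
from h import *
for n in('top','scene'):
    cv2.imwrite(f'pics/{n}0.png',env.read_camera(n)); c,K,V=P(n); print(n,c['fx'],c['k1'],(-V[:3,:3].T@V[:3,3]).round(3)); print(V.round(3))
print(env.get_state())
E
```

```text
top 542.0791492972471 0.03848009337022157 [ 0.387 -0.014  1.267]
[[-0.028 -0.999 -0.018  0.02 ]
 [ 0.981 -0.031  0.189 -0.619]
 [-0.19  -0.013  0.982 -1.17 ]
 [ 0.     0.     0.     1.   ]]
scene 516.5253343302123 -0.02124782613295661 [ 1.258 -0.848  0.833]
[[ 0.797  0.604 -0.013 -0.479]
 [-0.335  0.46   0.822  0.128]
 [ 0.503 -0.651  0.569 -1.658]
 [ 0.     0.     0.     1.   ]]
{'clock': 0.1, 'joint_pos': array([ 1.12539550e+00,  3.13910572e-01,  4.50864303e-02,  1.30358113e+00,
       -2.52587508e-05,  1.43120758e+00]), 'qvel': array([ 5.54116474e-04, -6.39914786e-05,  3.34202756e-03,  4.47633027e-04,
       -7.97719454e-04, -2.05153600e-03]), 'tau': array([ 3.34498247e-03, -4.81723809e+01,  2.99245012e+01,  1.27020225e-02,
       -1.39397653e-04, -5.34532418e-07]), 'tcp_pos': array([0.17292808, 0.54790747, 0.23050389]), 'orientation': array([-2.19869930e-04,  1.52310845e-01,  9.88332312e-01, -7.73945247e-04]), 'wrist_force': array([-0.00437767,  0.71992182,  0.25773442]), 'ft_torque': array([ 0.04406736,  0.01321245, -0.00619662]), 'finger_gap': 0.0850419125435743}
```

View pics/top0.png

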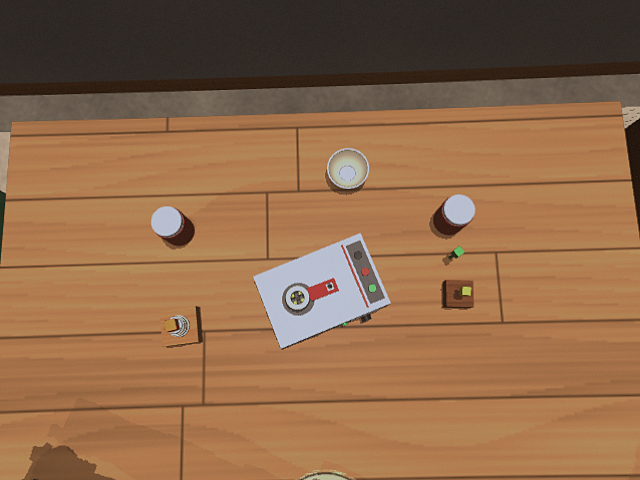

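View pics/scene0.png

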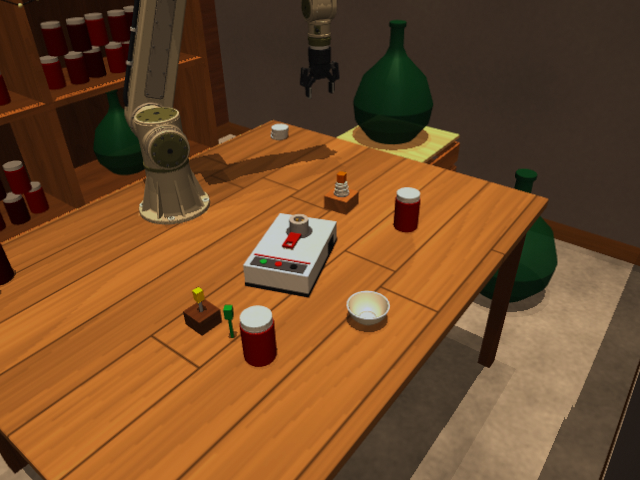

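Candidates for the pin are the yellow head in the dark rack (top 467,292; scene 199,296) and the green look-alike (top 457,252; scene 229,313). I choose the yellow one. The screw is at top (176,326). Next I make one montage of close crops to check this.

```bash
python3 - <<'E'
from h import *
t=cv2.imread('pics/top0.png'); s=cv2.imread('pics/scene0.png')
f=lambda i,x,y,w,h,k:cv2.resize(i[y:y+h,x:x+w],None,fx=k,fy=k,interpolation=cv2.INTER_CUBIC)
a=f(t,435,270,50,50,6); b=f(t,155,300,50,50,6); c=f(t,270,260,80,60,5) 
c=cv2.copyMakeBorder(c,0,0,0,0,0); 
d=f(s,180,270,66,75,4); d=cv2.resize(s[275:345,180:246],(198,300))
row1=np.hstack([a,b,d]); row2=np.hstack([c,np.zeros((300,398,3),np.uint8)])
e=cv2.resize(s[205:265,270:340],(350,300)); row2[:,400:750]=e
cv2.imwrite('pics/m1.png',np.vstack([row1,row2]))
E
```

```text
(no output)
```

View pics/m1.png

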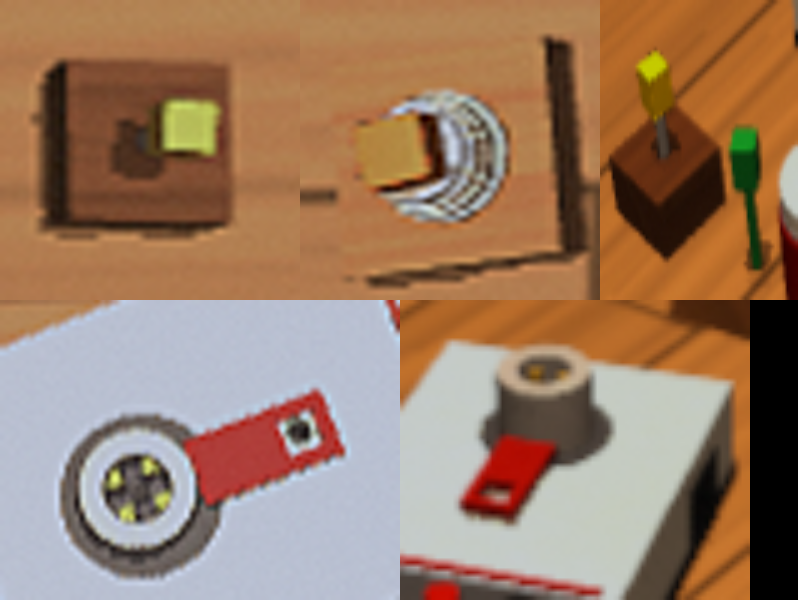

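The crops show the yellow pin head in the dark rack (top 466.3,290.8), the orange grip (170.3,325), the rim (297.3,297.6) and the ear slot (329.7,285.6). The green pin stands apart.

```bash
python3 - <<'E'
from h import *
t=cv2.imread('pics/top0.png').astype(int)
# bright top faces
def blob(x,y,w,h,f):
    r=t[y:y+h,x:x+w]; B,G,R=r[...,0],r[...,1],r[...,2]; m=f(B,G,R).astype(np.uint8)
    n,l,st,ce=cv2.connectedComponentsWithStats(m); k=1+st[1:,4].argmax()
    c=cv2.findContours((l==k).astype(np.uint8),0,1)[0][0]; mr=cv2.minAreaRect(c)
    bx=cv2.boxPoints(mr)+[x,y]; return ce[k]+[x,y],st[k,4],bx
for nm,a,z in(('pin',blob(435,270,50,50,lambda B,G,R:(G>150)&(B<140)&(G>R*.85)),.1),('screw',blob(155,300,35,50,lambda B,G,R:(R>170)&(B<115)&(G>120)&(R-B>105)),.116)):
    c,n,bx=a; w=np.array([at('top',*p,z)[:2] for p in bx]); e=np.diff(w,axis=0)
    print(nm,c.round(1),n,at('top',*c,z).round(4),'edges',np.linalg.norm(e,axis=1).round(4),np.degrees(np.arctan2(e[:,1],e[:,0])).round(1))
print(np.round([at('top',466.3,290.8,.1),at('top',170.3,324.9,.116)],4))
rim=at('top',297.1,297.4,.105); sl=at('top',329.6,285.6,.075); hole=at('top',329.6,285.9,.065)
print('rim',rim,'slot',sl,'hole',hole,'d',np.linalg.norm((rim-sl)[:2]),'ang',np.degrees(np.arctan2(*(sl-rim)[1::-1])))
print('scene rim',at('scene',299,218.8,.105),'pin',at('scene',197.7,290.6,.1))
# base corners (top z .065) read off
for p in[(254,276.5),(361,234.5),(390,304),(282,348)]: print(p,at('top',*p,.065).round(4))
# rack top corners, stand top
for p in [(446,280.3),(473,280.5),(473,306.5),(446,306.5)]: print('rack',at('top',*p,.04).round(4))
E
```

```text
pin [466.3 290.6] 68 [ 0.4877 -0.3174  0.1   ] edges [0.0169 0.0171 0.0169] [-91.6 175.2  88.4]
screw [169.6 324.7] 105 [0.4335 0.3126 0.116 ] edges [0.0226 0.0209 0.0225] [ -77.8 -164.6  102.2]
[[ 0.4872 -0.3172  0.1   ]
 [ 0.433   0.311   0.116 ]]
rim [0.48316494 0.0441231  0.105     ] slot [ 0.509397   -0.02646445  0.075     ] hole [ 0.5097617 -0.0265488  0.065    ] d 0.07530420605290541 ang -69.61370062011972
scene rim [0.48649051 0.04719258 0.105     ] pin [ 0.49117181 -0.3147061   0.1       ]
(254, 276.5) [0.5359 0.1413 0.065 ]
(361, 234.5) [ 0.6237 -0.1012  0.065 ]
(390, 304) [ 0.4661 -0.1579  0.065 ]
(282, 348) [0.378  0.0813 0.065 ]
rack [ 0.5173 -0.2895  0.04  ]
rack [ 0.5151 -0.3497  0.04  ]
rack [ 0.4571 -0.3447  0.04  ]
rack [ 0.4587 -0.2851  0.04  ]
```

Rim and slot are 75.3 mm apart, as they should be, and the ear direction gives a base yaw of about 20.4°. The two cameras differ by a constant (about 3.4, 3 mm), so I will check it against the fingers. First I go to above the pin: jaws along world y (yaw 88°), fingers at 50 mm, by way of x = 0.45.

```bash
python3 -m pendant '[{"fingers":50,"delta_pos":[0,0,0],"angular":[0,0,-0.135]},{"fingers":50,"delta_pos":[0,0,0],"angular":[0,0,-0.135]},{"fingers":50,"delta_pos":[-36,-30,0],"angular":[0,0,0]},{"fingers":50,"delta_pos":[-36,-30,0],"angular":[0,0,0]},{"fingers":50,"delta_pos":[-36,-30,0],"angular":[0,0,0]},{"fingers":50,"delta_pos":[-36,-30,0],"angular":[0,0,0]},{"fingers":50,"delta_pos":[-36,-30,0],"angular":[0,0,0]},{"fingers":50,"delta_pos":[-36,-30,0],"angular":[0,0,0]},{"fingers":50,"delta_pos":[-36,-30,0],"angular":[0,0,0]},{"fingers":50,"delta_pos":[-36,-30,0],"angular":[0,0,0]}]'
python3 -m pendant '[{"fingers":50,"delta_pos":[0,-50,0],"angular":[0,0,0]},{"fingers":50,"delta_pos":[0,-50,0],"angular":[0,0,0]},{"fingers":50,"delta_pos":[0,-50,0],"angular":[0,0,0]},{"fingers":50,"delta_pos":[0,-50,0],"angular":[0,0,0]},{"fingers":50,"delta_pos":[0,-50,0],"angular":[0,0,0]},{"fingers":50,"delta_pos":[0,-50,0],"angular":[0,0,0]},{"fingers":50,"delta_pos":[0,-50,0],"angular":[0,0,0]},{"fingers":50,"delta_pos":[0,-50,0],"angular":[0,0,0]},{"fingers":50,"delta_pos":[0,-50,0],"angular":[0,0,0]},{"fingers":50,"delta_pos":[0,-50,0],"angular":[0,0,0]},{"fingers":50,"delta_pos":[0,-50,0],"angular":[0,0,0]},{"fingers":50,"delta_pos":[0,0,0],"angular":[0,0,0]}]'
```

```text
clock: 1.1
tcp_pos: [0.4533, 0.2966, 0.231]
orientation: [-0.0, 0.018, 1.0, -0.0]
wrist_force: [0.4, 1.0, 0.1]
finger_gap: 0.0496
clock: 2.3
tcp_pos: [0.4323, -0.2571, 0.2305]
orientation: [0.0, 0.021, 1.0, -0.001]
wrist_force: [-0.1, 1.1, 0.4]
finger_gap: 0.05
```

```bash
cat >> h.py <<'E'
from scipy.spatial.transform import Rotation as Ro
def go(x,y,z,yaw):
    s=env.get_state(); q=s['orientation']; R=Ro.from_quat([q[1],q[2],q[3],q[0]]).as_matrix(); p=s['tcp_pos']
    cur=np.degrees(np.arctan2(R[1,1],R[0,1])); dy=(yaw-cur+90)%180-90
    print('t',round(s['clock'],2),'p',p.round(4),'yaw',cur.round(2),'gap',round(s['finger_gap'],4),'F',s['wrist_force'].round(1),'tilt',R[:,2].round(4))
    print('turn az',round(-np.radians(dy),3),'shift before turn mm',(R.T@(np.array([x,y,z])-p)*1000).round(1))
    a=np.radians(yaw if abs(dy-(yaw-cur))<1 else cur+dy); Y=np.array([np.cos(a),np.sin(a),0]); Z=np.array([0,0,-1.]); X=np.cross(Y,Z)
    print('shift after turn mm',(np.array([X,Y,Z])@(np.array([x,y,z])-p)*1000).round(1))
E
python3 -c "
from h import *
go(.489,-.316,.14,88)"
```

```text
t 2.3 p [ 0.4323 -0.2571  0.2305] yaw 87.55 gap 0.05 F [-0.1  1.1  0.4] tilt [-0.     -0.0016 -1.    ]
turn az -0.008 shift before turn mm [-59.2 -56.3  90.5]
shift after turn mm [-58.7 -56.9  90.5]
```

```bash
python3 -m pendant '[{"fingers":50,"delta_pos":[-29.5,-28,0],"angular":[0,0,-0.008]},{"fingers":50,"delta_pos":[-29.5,-28.5,30],"angular":[0,0,0]},{"fingers":50,"delta_pos":[0,0,40],"angular":[0,0,0]},{"fingers":50,"delta_pos":[0,0,20],"angular":[0,0,0]},{"fingers":50,"delta_pos":[0,0,0],"angular":[0,0,0]}]'
python3 - <<'E'
from h import *
go(.489,-.316,.067,88)
t=env.read_camera('top'); s=env.read_camera('scene'); cv2.imwrite('pics/t1.png',t); cv2.imwrite('pics/s1.png',s)
p=env.get_state()['tcp_pos']; print(proj('top',p),proj('scene',p))
a=cv2.resize(t[250:330,420:500],(400,400),interpolation=2); b=cv2.resize(s[260:340,160:240],(400,400),interpolation=2)
cv2.imwrite('pics/m2.png',np.hstack([a,b]))
E
```

```text
clock: 2.8
tcp_pos: [0.4872, -0.3069, 0.1375]
orientation: [-0.003, 0.014, 1.0, 0.003]
wrist_force: [-0.2, -0.3, 0.7]
finger_gap: 0.0502
t 2.8 p [ 0.4872 -0.3069  0.1375] yaw 88.42 gap 0.0502 F [-0.2 -0.3  0.7] tilt [-0.0064  0.0058 -1.    ]
turn az 0.007 shift before turn mm [-2.5 -9.4 70.4]
shift after turn mm [-2.1 -9.  70.5]
[467.1796493  288.03678939] [196.32845488 274.09828598]
```

View pics/m2.png

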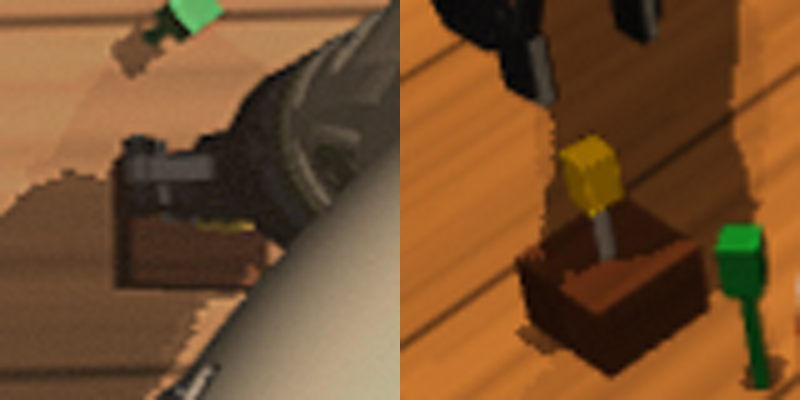

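Scene view: fingertips at about (188.2,280) and (210,267.6), the pin head below them at (198,293), and the green pin clear. The arm had not settled, so I read again once it is at rest.

```bash
python3 -m pendant '[{"fingers":50,"delta_pos":[0,0,0],"angular":[0,0,0]},{"fingers":50,"delta_pos":[0,0,0],"angular":[0,0,0]}]' >/dev/null
python3 - <<'E'
from h import *
go(.489,-.316,.067,88)
s=env.read_camera('scene'); cv2.imwrite('pics/s2.png',s)
st=env.get_state(); p=st['tcp_pos']; q=st['orientation']; R=Ro.from_quat([q[1],q[2],q[3],q[0]]).as_matrix()
for y in(-.025,.025): print([proj('scene',p+R@[x,y,-b]).round(1) for x in(-.011,.011) for b in (0,.006)])
cv2.imwrite('pics/m3.png',cv2.resize(s[250:330,160:240],None,fx=7.5,fy=7.5,interpolation=2))
E
```

```text
t 3.1 p [ 0.4903 -0.3098  0.1438] yaw 88.43 gap 0.05 F [0.1 0.4 0.2] tilt [ 0.0026 -0.0021 -1.    ]
turn az 0.007 shift before turn mm [ 1.3 -6.1 76.8]
shift after turn mm [ 1.1 -6.3 76.8]
[array([190.3, 281.4]), array([189.9, 279.2]), array([183.8, 277.5]), array([183.3, 275.4])]
[array([208.2, 270.3]), array([207.8, 268.1]), array([201.6, 266.6]), array([201.2, 264.4])]
```

View pics/m3.png

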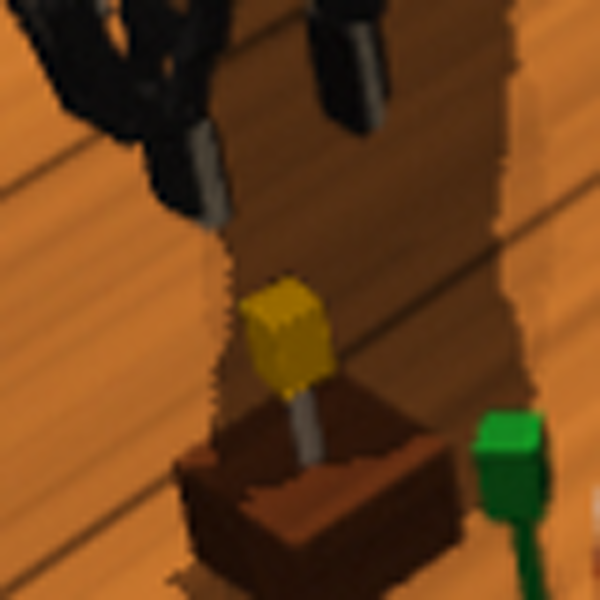

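Projected fingertips agree with the picture to about 0.7 px (1.2 mm), so the corrections are fixed: pin at (0.490, -0.3155), rim (0.4856, 0.046), slot (0.512, -0.025). Now I descend and grip.

```bash
python3 -m pendant '[{"fingers":50,"delta_pos":[0,-6,15],"angular":[0,0,0.007]},{"fingers":50,"delta_pos":[0,0,20],"angular":[0,0,0]},{"fingers":50,"delta_pos":[0,0,20],"angular":[0,0,0]},{"fingers":50,"delta_pos":[0,0,21],"angular":[0,0,0]},{"fingers":50,"delta_pos":[0,0,0],"angular":[0,0,0]},{"fingers":50,"delta_pos":[0,0,0],"angular":[0,0,0]}]' 30; python3 -c "
from h import *
go(.490,-.3155,.067,88)"
```

```text
clock: 3.75
tcp_pos: [0.4894, -0.3154, 0.0666]
orientation: [0.0, 0.017, 1.0, -0.0]
wrist_force: [0.8, -1.2, 0.6]
finger_gap: 0.0497
t 3.75 p [ 0.4894 -0.3154  0.0666] yaw 88.01 gap 0.0497 F [ 0.8 -1.2  0.6] tilt [ 3.e-04 -2.e-04 -1.e+00]
turn az 0.0 shift before turn mm [-0.6 -0.1 -0.4]
shift after turn mm [-0.6 -0.1 -0.4]
```

```bash
python3 -m pendant '[{"fingers":10,"delta_pos":[0,0,0],"angular":[0,0,0]},{"fingers":10,"delta_pos":[0,0,0],"angular":[0,0,0]},{"fingers":10,"delta_pos":[0,0,0],"angular":[0,0,0]},{"fingers":10,"delta_pos":[0,0,0],"angular":[0,0,0]},{"fingers":10,"delta_pos":[0,0,0],"angular":[0,0,0]},{"fingers":10,"delta_pos":[0,0,0],"angular":[0,0,0]}]' 40; python3 -c "
from h import *
go(.490,-.3155,.067,88)"
```

```text
clock: 4.35
tcp_pos: [0.49, -0.316, 0.0671]
orientation: [0.001, 0.017, 1.0, -0.001]
wrist_force: [0.2, 0.4, 5.8]
finger_gap: 0.017
t 4.35 p [ 0.49   -0.316   0.0671] yaw 88.01 gap 0.017 F [0.2 0.4 5.8] tilt [ 0.002  -0.0016 -1.    ]
turn az 0.0 shift before turn mm [0.1 0.5 0.1]
shift after turn mm [0.1 0.5 0.1]
```

```bash
python3 -m pendant '[{"fingers":10,"delta_pos":[0,0,-15],"angular":[0,0,0]},{"fingers":10,"delta_pos":[0,0,-25],"angular":[0,0,0]},{"fingers":10,"delta_pos":[0,0,-30],"angular":[0,0,0]},{"fingers":10,"delta_pos":[0,0,-30],"angular":[0,0,0]},{"fingers":10,"delta_pos":[-3,35,0],"angular":[0,0,0]},{"fingers":10,"delta_pos":[-3,35,0],"angular":[0,0,0]},{"fingers":10,"delta_pos":[-3,35,0],"angular":[0,0,0]},{"fingers":10,"delta_pos":[-3,35,0],"angular":[0,0,0]},{"fingers":10,"delta_pos":[-3,35,0],"angular":[0,0,0]},{"fingers":10,"delta_pos":[-3,35,0],"angular":[0,0,0]},{"fingers":10,"delta_pos":[0,35,0],"angular":[0,0,0]},{"fingers":10,"delta_pos":[0,25,0],"angular":[0,0,0]}]'; python3 -c "
from h import *
go(.512,-.025,.15,88)"
```

```text
clock: 5.55
tcp_pos: [0.5162, -0.044, 0.1657]
orientation: [-0.0, 0.017, 1.0, 0.0]
wrist_force: [0.1, 0.1, -0.1]
finger_gap: 0.0171
t 5.55 p [ 0.5162 -0.044   0.1657] yaw 88.08 gap 0.0171 F [ 0.1  0.1 -0.1] tilt [-4.e-04  6.e-04 -1.e+00]
turn az 0.001 shift before turn mm [ 4.8 18.8 15.7]
shift after turn mm [ 4.8 18.8 15.7]
```

```bash
python3 -m pendant '[{"fingers":10,"delta_pos":[5,18.5,0],"angular":[0,0,0]},{"fingers":10,"delta_pos":[0,0,12],"angular":[0,0,0]},{"fingers":10,"delta_pos":[0,0,12],"angular":[0,0,0]},{"fingers":10,"delta_pos":[0,0,0],"angular":[0,0,0]},{"fingers":10,"delta_pos":[0,0,0],"angular":[0,0,0]},{"fingers":10,"delta_pos":[0,0,0],"angular":[0,0,0]}]' >/dev/null; python3 - <<'E'
from h import *
go(.512,-.025,.138,88)
t=env.read_camera('top'); s=env.read_camera('scene'); cv2.imwrite('pics/t3.png',t); cv2.imwrite('pics/s3.png',s)
p=env.get_state()['tcp_pos']; tip=p-[0,0,.057]; print('tip',proj('scene',tip),proj('top',tip),'head bottom',proj('scene',tip+[0,0,.062]))
a=cv2.resize(t[250:320,280:350],(350,350),interpolation=2); b=cv2.resize(s[210:270,265:325],(450,450),interpolation=2)
b=cv2.copyMakeBorder(b,0,0,0,0,0); a=cv2.copyMakeBorder(a,0,100,0,0,0)
cv2.imwrite('pics/m4.png',np.hstack([a,b]))
E
```

```text
t 6.15 p [ 0.5124 -0.0283  0.1418] yaw 87.93 gap 0.0176 F [-0.4 -0.5 -0.3] tilt [ 0.  0. -1.]
turn az -0.001 shift before turn mm [0.6 3.2 3.8]
shift after turn mm [0.6 3.3 3.8]
tip [288.63292712 240.92453381] [330.32796411 283.62471866] head bottom [287.37413126 220.51913972]
```

View pics/m4.png

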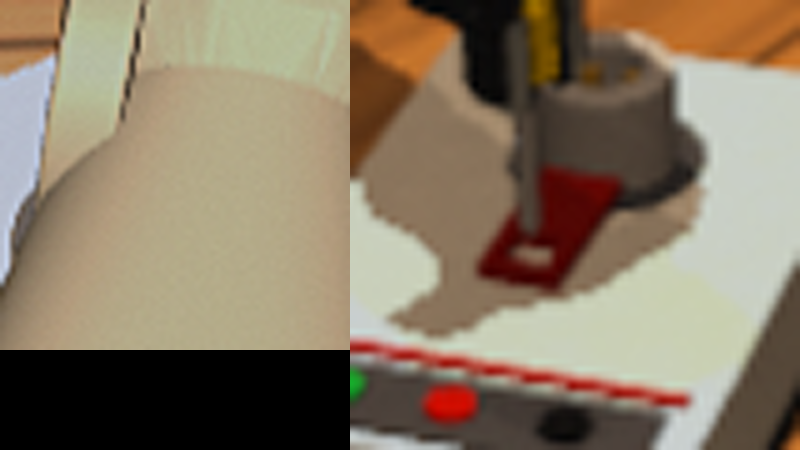

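The scene view shows the pin tip at (289.1,241.3), predicted (288.6,240.9), so the grasp is as intended. The slot centre is near (289.8,242.9).

```bash
python3 - <<'E'
from h import *
print(at('scene',289.3,242.5,.075),at('scene',289.8,242.9,.075))
# slot corners predicted from slot (.512,-.025), yaw 20.4 vs what is seen
for c in [(.512,-.025),(.510,-.027),(.5125,-.028)]:
    R=Ro.from_euler('z',20.4,degrees=True).as_matrix()
    f=lambda q:[(350+(q[0]-265)*7.5).round(),((q[1]-210)*7.5).round()]
    print(c,'slot',[f(proj('scene',np.r_[c,.075]+R@[a*.008,b*.008,0])) for a,b in((1,1),(1,-1),(-1,-1),(-1,1))],'ear end',[f(proj('scene',np.r_[c,.075]+R@[a*.015,-.0,0])) for a in(1,-1)])
E
```

```text
[ 0.508725   -0.02160418  0.075     ] [ 0.51097417 -0.02224836  0.075     ]
(0.512, -0.025) slot [[np.float64(563.0), np.float64(242.0)], [np.float64(547.0), np.float64(268.0)], [np.float64(503.0), np.float64(260.0)], [np.float64(519.0), np.float64(235.0)]] ear end [[np.float64(574.0), np.float64(258.0)], [np.float64(492.0), np.float64(245.0)]]
(0.51, -0.027) slot [[np.float64(555.0), np.float64(243.0)], [np.float64(539.0), np.float64(268.0)], [np.float64(495.0), np.float64(261.0)], [np.float64(511.0), np.float64(236.0)]] ear end [[np.float64(566.0), np.float64(259.0)], [np.float64(484.0), np.float64(245.0)]]
(0.5125, -0.028) slot [[np.float64(558.0), np.float64(247.0)], [np.float64(543.0), np.float64(272.0)], [np.float64(499.0), np.float64(265.0)], [np.float64(515.0), np.float64(240.0)]] ear end [[np.float64(570.0), np.float64(262.0)], [np.float64(488.0), np.float64(249.0)]]
```

```bash
python3 -m pendant '[{"fingers":10,"delta_pos":[0.5,3.6,0],"angular":[0,0,0]},{"fingers":10,"delta_pos":[0,0,0],"angular":[0,0,0]},{"fingers":10,"delta_pos":[0,0,0],"angular":[0,0,0]},{"fingers":10,"delta_pos":[0,0,6],"angular":[0,0,0]},{"fingers":10,"delta_pos":[0,0,6],"angular":[0,0,0]},{"fingers":10,"delta_pos":[0,0,0],"angular":[0,0,0]}]' >/dev/null; python3 - <<'E'
from h import *
go(.512,-.0247,.117,88)
E
```

```text
t 6.85 p [ 0.511  -0.0236  0.1285] yaw 88.01 gap 0.018 F [-0.9  0.4 -0.2] tilt [-2.2e-03  5.0e-04 -1.0e+00]
turn az 0.0 shift before turn mm [-1.1 -1.  11.5]
shift after turn mm [-1.1 -1.  11.5]
```

```bash
for i in 1; do python3 -m pendant '[{"fingers":10,"delta_pos":[0,0,0],"angular":[0,0,0]}]'; python3 -m pendant '[{"fingers":10,"delta_pos":[0,0,0],"angular":[0,0,0]}]' ; done; python3 -m pendant '[{"fingers":10,"delta_pos":[-0.5,-0.5,4],"angular":[0,0,0]},{"fingers":10,"delta_pos":[0,0,4],"angular":[0,0,0]},{"fingers":10,"delta_pos":[0,0,0],"angular":[0,0,0]}]';python3 -m pendant '[{"fingers":10,"delta_pos":[0,0,4],"angular":[0,0,0]},{"fingers":10,"delta_pos":[0,0,0],"angular":[0,0,0]}]'
```

```text
clock: 6.95
tcp_pos: [0.5115, -0.0237, 0.1293]
orientation: [-0.0, 0.017, 1.0, 0.0]
wrist_force: [-0.6, -0.1, -1.2]
finger_gap: 0.0174
clock: 7.05
tcp_pos: [0.5119, -0.0238, 0.1298]
orientation: [0.0, 0.017, 1.0, 0.0]
wrist_force: [-0.2, 0.4, -0.3]
finger_gap: 0.0174
clock: 7.35
tcp_pos: [0.5119, -0.0242, 0.121]
orientation: [-0.001, 0.017, 1.0, 0.0]
wrist_force: [-0.3, 0.1, -0.6]
finger_gap: 0.0173
clock: 7.55
tcp_pos: [0.512, -0.0243, 0.1172]
orientation: [-0.0, 0.017, 1.0, 0.0]
wrist_force: [0.0, 0.5, 0.3]
finger_gap: 0.0174
```

The tip is at z = 0.060 with no force, so it is in the hole. I keep going down.

```bash
python3 -m pendant '[{"fingers":10,"delta_pos":[0,0,4],"angular":[0,0,0]},{"fingers":10,"delta_pos":[0,0,4],"angular":[0,0,0]},{"fingers":10,"delta_pos":[0,0,0],"angular":[0,0,0]}]'; python3 -m pendant '[{"fingers":10,"delta_pos":[0,0,5],"angular":[0,0,0]},{"fingers":10,"delta_pos":[0,0,5],"angular":[0,0,0]},{"fingers":10,"delta_pos":[0,0,5],"angular":[0,0,0]},{"fingers":10,"delta_pos":[0,0,0],"angular":[0,0,0]}]';python3 -m pendant '[{"fingers":10,"delta_pos":[0,0,2],"angular":[0,0,0]},{"fingers":10,"delta_pos":[0,0,2],"angular":[0,0,0]},{"fingers":10,"delta_pos":[0,0,0],"angular":[0,0,0]}]'
```

```text
clock: 7.85
tcp_pos: [0.5119, -0.0242, 0.1091]
orientation: [-0.001, 0.017, 1.0, 0.0]
wrist_force: [-0.3, -0.1, 0.6]
finger_gap: 0.0173
clock: 8.25
tcp_pos: [0.5117, -0.0242, 0.0938]
orientation: [-0.001, 0.017, 1.0, 0.0]
wrist_force: [0.1, -0.2, -0.7]
finger_gap: 0.0171
clock: 8.55
tcp_pos: [0.5123, -0.0243, 0.0906]
orientation: [-0.0, 0.017, 1.0, 0.0]
wrist_force: [0.1, -0.4, 0.4]
finger_gap: 0.0176
```

```bash
python3 -m pendant '[{"fingers":10,"delta_pos":[0,0,1.5],"angular":[0,0,0]},{"fingers":10,"delta_pos":[0,0,0],"angular":[0,0,0]},{"fingers":10,"delta_pos":[0,0,0],"angular":[0,0,0]}]';python3 -m pendant '[{"fingers":40,"delta_pos":[0,0,0],"angular":[0,0,0]},{"fingers":40,"delta_pos":[0,0,0],"angular":[0,0,0]},{"fingers":40,"delta_pos":[0,0,0],"angular":[0,0,0]},{"fingers":40,"delta_pos":[0,0,-15],"angular":[0,0,0]},{"fingers":40,"delta_pos":[0,0,-25],"angular":[0,0,0]},{"fingers":40,"delta_pos":[0,0,-40],"angular":[0,0,0]},{"fingers":40,"delta_pos":[0,0,-40],"angular":[0,0,0]},{"fingers":50,"delta_pos":[0,0,0],"angular":[0,0,0]}]'; python3 -c "
from h import *
go(.4357,.3135,.18,102)"
```

```text
clock: 8.85
tcp_pos: [0.5126, -0.0244, 0.0901]
orientation: [0.0, 0.017, 1.0, -0.0]
wrist_force: [-2.2, 1.0, 5.9]
finger_gap: 0.0175
clock: 9.65
tcp_pos: [0.5156, -0.0249, 0.2149]
orientation: [0.005, 0.017, 1.0, -0.001]
wrist_force: [1.0, -0.3, 0.4]
finger_gap: 0.0501
t 9.65 p [ 0.5156 -0.0249  0.2149] yaw 88.01 gap 0.0501 F [ 1.  -0.3  0.4] tilt [ 0.0096 -0.0018 -1.    ]
turn az -0.244 shift before turn mm [ 91.9 335.5  33.5]
shift after turn mm [  7.8 347.7  34.9]
```

The pin is bottomed: TCP z = 0.0901 against 0.090 expected, with a 6 N push. Next I go to above the screw.

```bash
python3 -m pendant '[{"fingers":60,"delta_pos":[0,0,0],"angular":[0,0,-0.122]},{"fingers":60,"delta_pos":[0,0,0],"angular":[0,0,-0.122]},{"fingers":60,"delta_pos":[1,43,0],"angular":[0,0,0]},{"fingers":60,"delta_pos":[1,43,0],"angular":[0,0,0]},{"fingers":60,"delta_pos":[1,43,0],"angular":[0,0,0]},{"fingers":60,"delta_pos":[1,43,0],"angular":[0,0,0]},{"fingers":60,"delta_pos":[1,43,0],"angular":[0,0,0]},{"fingers":60,"delta_pos":[1,43,0],"angular":[0,0,0]},{"fingers":60,"delta_pos":[1,43,0],"angular":[0,0,0]},{"fingers":60,"delta_pos":[1,43,0],"angular":[0,0,0]},{"fingers":60,"delta_pos":[0,0,0],"angular":[0,0,0]},{"fingers":60,"delta_pos":[0,0,0],"angular":[0,0,0]}]'; python3 -c "
from h import *
go(.4357,.3135,.15,102)"
```

```text
clock: 10.85
tcp_pos: [0.4323, 0.3112, 0.2085]
orientation: [-0.0, -0.106, 0.994, -0.0]
wrist_force: [0.5, -0.6, 0.7]
finger_gap: 0.0596
t 10.85 p [0.4323 0.3112 0.2085] yaw 102.13 gap 0.0596 F [ 0.5 -0.6  0.7] tilt [-9.e-04 -8.e-04 -1.e+00]
turn az 0.002 shift before turn mm [-3.8  1.6 58.5]
shift after turn mm [-3.8  1.6 58.5]
```

```bash
python3 -m pendant '[{"fingers":60,"delta_pos":[-3.5,1.5,20],"angular":[0,0,0]},{"fingers":60,"delta_pos":[0,0,20],"angular":[0,0,0]},{"fingers":60,"delta_pos":[0,0,18],"angular":[0,0,0]},{"fingers":60,"delta_pos":[0,0,0],"angular":[0,0,0]},{"fingers":60,"delta_pos":[0,0,0],"angular":[0,0,0]},{"fingers":60,"delta_pos":[0,0,0],"angular":[0,0,0]}]'>/dev/null;python3 - <<'E'
from h import *
go(.4357,.3135,.089,102)
t=env.read_camera('top'); s=env.read_camera('scene'); cv2.imwrite('pics/t4.png',t); cv2.imwrite('pics/s4.png',s)
p=env.get_state()['tcp_pos']
X=lambda x,y,z:(((proj('scene',[x,y,z])-[310,150])*6.25)+[400,0]).round()
print('grip top',X(.4357,.3135,.116),'bottom',X(.4357,.3135,.086),'tcp',X(*p))
a=cv2.resize(t[255:335,270:350],(400,400),interpolation=2); b=cv2.resize(s[150:214,310:374],(400,400),interpolation=2)
cv2.imwrite('pics/m5.png',np.hstack([a,b]))
E
```

```text
t 11.45 p [0.4371 0.3123 0.1523] yaw 101.92 gap 0.0597 F [ 0.1  0.4 -0.2] tilt [ 1.4e-03  7.0e-04 -1.0e+00]
turn az -0.001 shift before turn mm [ 1.2  1.4 63.3]
shift after turn mm [ 1.1  1.4 63.3]
grip top [596. 147.] bottom [595. 201.] tcp [598.  80.]
```

View pics/m5.png

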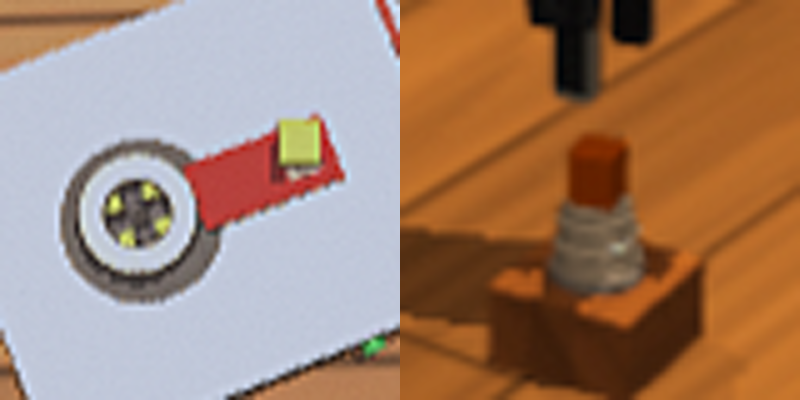

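The pin head sits over the ear and the drive looks unturned. In the scene view the grip top is at (342,172.9), within 0.6 px of prediction. I descend and grip the screw.

```bash
python3 -m pendant '[{"fingers":60,"delta_pos":[1,1,13],"angular":[0,0,0]},{"fingers":60,"delta_pos":[0,0,20],"angular":[0,0,0]},{"fingers":60,"delta_pos":[0,0,20],"angular":[0,0,0]},{"fingers":60,"delta_pos":[0,0,9],"angular":[0,0,0]},{"fingers":60,"delta_pos":[0,0,0],"angular":[0,0,0]},{"fingers":60,"delta_pos":[0,0,0],"angular":[0,0,0]}]' 70; python3 -m pendant '[{"fingers":15,"delta_pos":[0,0,0],"angular":[0,0,0]},{"fingers":15,"delta_pos":[0,0,0],"angular":[0,0,0]},{"fingers":15,"delta_pos":[0,0,0],"angular":[0,0,0]},{"fingers":15,"delta_pos":[0,0,0],"angular":[0,0,0]},{"fingers":15,"delta_pos":[0,0,0],"angular":[0,0,0]},{"fingers":15,"delta_pos":[0,0,0],"angular":[0,0,0]}]' 70;python3 -c "
from h import *
go(.4357,.3135,.19,102)"
```

```text
clock: 12.15
tcp_pos: [0.4355, 0.3137, 0.0901]
orientation: [0.0, -0.104, 0.995, 0.0]
wrist_force: [-0.2, -0.1, 0.0]
finger_gap: 0.0602
clock: 12.75
tcp_pos: [0.4357, 0.314, 0.0903]
orientation: [0.001, -0.104, 0.995, 0.0]
wrist_force: [0.1, -0.3, 6.4]
finger_gap: 0.0228
t 12.75 p [0.4357 0.314  0.0903] yaw 101.99 gap 0.0228 F [ 0.1 -0.3  6.4] tilt [ 0.0018  0.0012 -1.    ]
turn az -0.0 shift before turn mm [ -0.1  -0.4 -99.7]
shift after turn mm [  0.1  -0.4 -99.7]
```

```bash
python3 -m pendant '[{"fingers":15,"delta_pos":[0,0,-15],"angular":[0,0,0]},{"fingers":15,"delta_pos":[0,0,-30],"angular":[0,0,0]},{"fingers":15,"delta_pos":[0,0,-35],"angular":[0,0,0]},{"fingers":15,"delta_pos":[0,0,-35],"angular":[0,0,0]},{"fingers":15,"delta_pos":[0,0,0],"angular":[0,0,-0.073]},{"fingers":15,"delta_pos":[0,0,0],"angular":[0,0,-0.073]},{"fingers":15,"delta_pos":[0,0,0],"angular":[0,0,0]}]';python3 -c "
from h import *
go(.4856,.046,.195,110.4)"
```

```text
clock: 13.45
tcp_pos: [0.4347, 0.3133, 0.204]
orientation: [-0.0, -0.177, 0.984, -0.0]
wrist_force: [-0.3, -0.7, -2.3]
finger_gap: 0.0225
t 13.45 p [0.4347 0.3133 0.204 ] yaw 110.36 gap 0.0225 F [-0.3 -0.7 -2.3] tilt [-6.e-04 -4.e-04 -1.e+00]
turn az -0.001 shift before turn mm [  45.2 -268.3    9.1]
shift after turn mm [  45.4 -268.2    9. ]
```

```bash
python3 -m pendant '[{"fingers":15,"delta_pos":[6,-36,0],"angular":[0,0,0]},{"fingers":15,"delta_pos":[6,-36,0],"angular":[0,0,0]},{"fingers":15,"delta_pos":[6,-36,0],"angular":[0,0,0]},{"fingers":15,"delta_pos":[6,-36,0],"angular":[0,0,0]},{"fingers":15,"delta_pos":[6,-36,0],"angular":[0,0,0]},{"fingers":15,"delta_pos":[6,-36,0],"angular":[0,0,0]},{"fingers":15,"delta_pos":[5,-30,0],"angular":[0,0,0]},{"fingers":15,"delta_pos":[4,-22,0],"angular":[0,0,0]},{"fingers":15,"delta_pos":[0,0,0],"angular":[0,0,0]},{"fingers":15,"delta_pos":[0,0,0],"angular":[0,0,0]},{"fingers":15,"delta_pos":[0,0,0],"angular":[0,0,0]}]';python3 - <<'E'
from h import *
go(.4856,.046,.195,110.4)
t=env.read_camera('top'); s=env.read_camera('scene'); cv2.imwrite('pics/t5.png',t); cv2.imwrite('pics/s5.png',s)
p=env.get_state()['tcp_pos']; f=lambda q:((q-[265,180])*7.5).round()
print('tip',f(proj('scene',p-[0,0,.079])),'collar bottom',f(proj('scene',p-[0,0,.045])),'rim',f(proj('scene',[.4856,.046,.105])))
cv2.imwrite('pics/m6.png',cv2.resize(s[180:255,265:340],None,fx=7.5,fy=7.5,interpolation=2))
E
```

```text
clock: 14.55
tcp_pos: [0.4855, 0.0472, 0.2039]
orientation: [-0.0, -0.177, 0.984, 0.0]
wrist_force: [0.3, -0.2, -2.2]
finger_gap: 0.023
t 14.55 p [0.4855 0.0472 0.2039] yaw 110.35 gap 0.023 F [ 0.3 -0.2 -2.2] tilt [-1.1e-03  5.0e-04 -1.0e+00]
turn az -0.001 shift before turn mm [ 0.3 -1.2  8.9]
shift after turn mm [ 0.3 -1.2  8.9]
tip [251. 242.] collar bottom [248. 158.] rim [251. 292.]
```

View pics/m6.png

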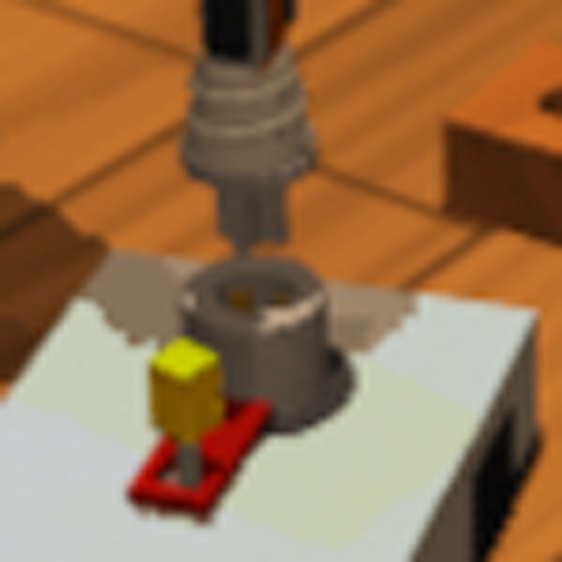

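The screw hangs straight above the hub: stem centre u = 253 and rim 253.5 in the crop, both within 0.4 px of prediction. The pin is down. Lowering with force checks.

```bash
python3 -m pendant '[{"fingers":15,"delta_pos":[0.3,-1,5],"angular":[0,0,0]},{"fingers":15,"delta_pos":[0,0,6],"angular":[0,0,0]},{"fingers":15,"delta_pos":[0,0,6],"angular":[0,0,0]},{"fingers":15,"delta_pos":[0,0,5],"angular":[0,0,0]},{"fingers":15,"delta_pos":[0,0,0],"angular":[0,0,0]}]'; python3 -m pendant '[{"fingers":15,"delta_pos":[0,0,3],"angular":[0,0,0]},{"fingers":15,"delta_pos":[0,0,3],"angular":[0,0,0]},{"fingers":15,"delta_pos":[0,0,0],"angular":[0,0,0]}]';python3 -m pendant '[{"fingers":15,"delta_pos":[0,0,2],"angular":[0,0,0]},{"fingers":15,"delta_pos":[0,0,2],"angular":[0,0,0]},{"fingers":15,"delta_pos":[0,0,0],"angular":[0,0,0]}]'
```

```text
clock: 15.15
tcp_pos: [0.4854, 0.0456, 0.1812]
orientation: [-0.001, -0.177, 0.984, 0.0]
wrist_force: [-0.3, 0.1, -2.6]
finger_gap: 0.023
clock: 15.45
tcp_pos: [0.4859, 0.0455, 0.1759]
orientation: [-0.0, -0.177, 0.984, 0.0]
wrist_force: [0.6, 0.6, -1.6]
finger_gap: 0.0227
clock: 15.75
tcp_pos: [0.486, 0.0455, 0.1721]
orientation: [-0.0, -0.177, 0.984, 0.0]
wrist_force: [0.6, 0.4, -3.6]
finger_gap: 0.0229
```

It is below the recess floor (tip about 0.093) with no contact, so it is meshing.

```bash
python3 -m pendant '[{"fingers":15,"delta_pos":[0,0,3],"angular":[0,0,0]},{"fingers":15,"delta_pos":[0,0,3],"angular":[0,0,0]},{"fingers":15,"delta_pos":[0,0,3],"angular":[0,0,0]},{"fingers":15,"delta_pos":[0,0,0],"angular":[0,0,0]}]' 100; python3 -m pendant '[{"fingers":15,"delta_pos":[0,0,3],"angular":[0,0,0]},{"fingers":15,"delta_pos":[0,0,3],"angular":[0,0,0]},{"fingers":15,"delta_pos":[0,0,0],"angular":[0,0,0]}]';python3 -m pendant '[{"fingers":15,"delta_pos":[0,0,3],"angular":[0,0,0]},{"fingers":15,"delta_pos":[0,0,2],"angular":[0,0,0]},{"fingers":15,"delta_pos":[0,0,0],"angular":[0,0,0]}]'
```

```text
clock: 16.15
tcp_pos: [0.4857, 0.0455, 0.1627]
orientation: [-0.0, -0.177, 0.984, 0.0]
wrist_force: [0.3, -0.4, -2.7]
finger_gap: 0.0222
clock: 16.45
tcp_pos: [0.4864, 0.0455, 0.1576]
orientation: [0.0, -0.177, 0.984, -0.0]
wrist_force: [-1.2, 1.3, 4.2]
finger_gap: 0.0222
clock: 16.75
tcp_pos: [0.4865, 0.0455, 0.1529]
orientation: [0.001, -0.177, 0.984, -0.0]
wrist_force: [-1.5, 0.2, 7.4]
finger_gap: 0.0223
```

```bash
python3 -m pendant '[{"fingers":15,"delta_pos":[0,0,2],"angular":[0,0,0]},{"fingers":15,"delta_pos":[0,0,0],"angular":[0,0,0]},{"fingers":15,"delta_pos":[0,0,0],"angular":[0,0,0]}]'; python3 -m pendant '[{"fingers":15,"delta_pos":[0,0,1.5],"angular":[0,0,0]},{"fingers":15,"delta_pos":[0,0,0],"angular":[0,0,0]},{"fingers":15,"delta_pos":[0,0,0],"angular":[0,0,0]}]';python3 -m pendant '[{"fingers":15,"delta_pos":[0,0,1],"angular":[0,0,0]},{"fingers":15,"delta_pos":[0,0,0],"angular":[0,0,0]},{"fingers":15,"delta_pos":[0,0,0],"angular":[0,0,0]}]'
```

```text
clock: 17.05
tcp_pos: [0.4866, 0.0455, 0.1512]
orientation: [0.001, -0.177, 0.984, -0.0]
wrist_force: [-2.1, 0.5, 8.2]
finger_gap: 0.0224
clock: 17.35
tcp_pos: [0.4867, 0.0456, 0.1504]
orientation: [0.001, -0.177, 0.984, -0.0]
wrist_force: [-3.1, -0.0, 12.8]
finger_gap: 0.0223
clock: 17.65
tcp_pos: [0.4867, 0.0456, 0.1504]
orientation: [0.002, -0.177, 0.984, -0.0]
wrist_force: [-5.5, 0.3, 19.4]
finger_gap: 0.0221
```

It stops hard at TCP z = 0.1504 (home expected about 0.150), with force rising to 19 N. One last look.

```bash
python3 - <<'E'
from h import *
go(.4856,.046,.150,110.4)
s=env.read_camera('scene'); cv2.imwrite('pics/m7.png',cv2.resize(s[160:260,240:380],None,fx=5,fy=5,interpolation=2)); cv2.imwrite('pics/s6.png',s)
E
```

```text
t 17.65 p [0.4867 0.0456 0.1504] yaw 110.36 gap 0.0221 F [-5.5  0.3 19.4] tilt [ 3.1e-03 -1.0e-04 -1.0e+00]
turn az -0.001 shift before turn mm [0.9 0.8 0.4]
shift after turn mm [0.9 0.8 0.4]
```

View pics/m7.png

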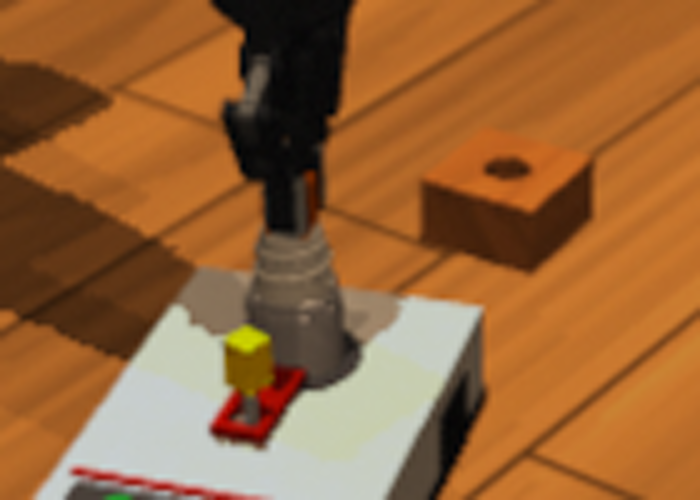

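The collar sits on the hub (around 295,300 in the crop), the screw is upright, and the pin is down through the ear at (250,370). Handing in.

```bash
python3 -c "
from workcell import env
print(env.hand_in())"
```

```text
the job is handed in; nothing more can be done
None
```

The job is handed in at about 17.7 s of the 58 s allowed, still gripping the screw and pressing it home. No verdict is reported, so the result rests on my own checks.

- **Lock pin:** I took the yellow-headed pin from its rack and pushed it through the ear into the hole until it bottomed. The tool stopped at z = 0.0901 m against 0.090 m expected, with about 6 N on it. Later pictures show it down through the ear and the drive apparently unturned.
- **Mill screw:** I gripped it by the orange grip, turned it about 8.4° to line up with the socket, and lowered it. It passed the recess floor without contact, then met the spring. It stopped hard at z = 0.1504 m (0.150 m expected), with force rising to 19 N. The last picture shows the collar on the hub, and the tool was tilted about 0.003 rad.
- **Disagreements:** The two cameras differed by a steady 3 to 4 mm, which I corrected by checking against the fingertips. A sideways force of about 5.5 N remained on the wrist at the end.
- **Not checked:** I never came near the jars, the bowl or the green look-alike, but I did not measure them again at the end.

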